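Break the lid stay and shut the screened test box

TASK

The phone in the grey screened test box is ready for its test. Break the folding stay that props the lid by pushing its knee through towards the back of the box, then lower the lid gently, without letting it slam, until the box is fully shut. Leave the phone in the box and the tools round it as they are.

Things in the scene. Friction and masses are not known exactly. Their poses are not given: they have to be found in the camera images.
- test_box: Grey metal test box, fixed to the bench, its lid hinged along its back and propped open; footprint 220 mm (its x) by 240 mm (its y), walls 4 mm, rim 85 mm above the bench. Origin: centre of the footprint, on the bench. +x points to the hinged back, -x out of the front (two brass sockets), +y to the left seen from the front, z up.
- lid_hinge (a point): Middle of the lid's hinge axis, which runs along the box's y; at x +113, z +85 mm in the box frame. Axes as the box's. The lid is a shallow pan 226 mm front to back, 240 mm wide, 22 mm thick, with a small pull lip in the middle of its front edge.
- lid_press (a point): Point on the lid's flat outside (top) face, midway across: 190 mm from the hinge axis along the lid (35 mm short of the front edge), 22 mm out from the plane of the lid's underside, which holds the hinge axis. Turns with the lid: z is the outward normal of that face, x points to the hinge. Lid shut: 107 mm above the bench.
- box_lid (a joint): Lid: 0 as found, propped 75 deg (1.309 rad) above level; grows as it comes down; 1.309 = shut on the rim (end stop). While the stay is locked it cannot be pushed down. Stiff hinge (friction 0.8 N m; lid about 0.45 kg, centre of mass 0.11 m from the axis): with the stay broken it keeps the angle it is left at and goes down with 1 to 5 N at lid_press.
- knee (a point): Centre of the black thumb boss (16 mm diameter, 22 mm long, along the box's y) at the knee of the stay: two flat steel links, 14 mm wide, 108 mm between pivots, just inside the right-hand (-y) wall. As found at x +26, y -89, z +127 mm in the box frame, in front of and below the raised lid. Lower pivot x -22, z +30 mm; upper pivot in the lid, 135 mm from its hinge.
- stay_knee (a joint): Knee: 0 as found, locked on its stop, bent a little to the front; 0.12 rad = links in line; beyond that it is broken and folds to the back; about 2.7 with the lid shut. Push the boss from the front, back and down (0.87 x - 0.49 z of the box): in line after 6.5 mm, 20 to 40 mm is plenty. Takes 1 N at first, up to 7 N at 40 mm; keeps its angle, folds on as the lid is pushed down.
- phone: Black phone, 146 x 73 x 9 mm, loose, lying screen up on the floor of the box (floor 14 mm above the bench). Origin: centre of its underside.
- vice: Small blue and silver board vice, 212 mm long, 70 mm wide, 45 mm high, loose on the bench at the left of the box. Origin: centre of its underside.
- pump: Blue desoldering pump, 214 x 20 x 24 mm, loose, lying on the bench along the right side of the box. Origin: centre of its underside.
- brush: Black flat brush, 159 x 34 x 10 mm, loose, lying on the bench across the front of the box. Origin: centre of its underside.

How it is judged:
By the outcome, as a careful person would: the job done as asked, in the order asked, and still so for the second after the job is handed in, with the robot touching nothing.
It also fails if it takes over 54 s, if anything falls off the work surface, if the arm or the gripper's body presses on something with over 40 N, if the wrist force passes 120 N, or if a joint passes its speed limit or range.

ROBOT

A 6-joint arm with a two-finger parallel gripper is mounted at the origin on a cart in front of the work surface, level with it; the furniture and walls round the work are solid. World frame = base frame: x ahead of the robot, y to its left, z up, the work surface at z = 0. Lengths are in m, angles in rad, forces in N, time in s.
With the tool pointing down it reaches from about 0.3 to 0.775 m from the base axis. Payload 14.6 kg.
Tool frame: the origin (TCP) lies midway between the tips of the shut fingers; the grasp point (between the pads) lies 19 mm behind it (ctrl.pinch_z is the distance from the TCP to the grasp point, in m); z points along the fingers, y is the line along which they close (so a half turn about z gives the same grasp; the last joint's range is limited). The gripper opens to 94 mm and grips with 3 to 60 N. Pads are 16 mm wide; open, the fingers measure 119 mm over their backs; the gripper's body (75 mm by 177 mm) begins 78 mm behind the grasp point.
Start: joints at [1.168, 0.3, 1.521, -0, 1.321, -0.067], TCP at [0.181, 0.519, 0.205] pointing down, gripper open.
Joint ranges: [-3.03, 3.03], [-0.79, 2.21], [0.23, 2.52], [-1.04, 4.18], [0, 3.07], [-2.55, 2.55]. Speed limits (rad/s): [2.22, 2.22, 2.57, 3.14, 3.14, 3.14].

INTERFACE

Orientations are given as [roll, pitch, yaw] about the fixed x, y, z axes, in that order (R = Rz(yaw) Ry(pitch) Rx(roll)).
In Python, from station import ctrl gives the robot as it stands.
- The arm moves only by the tool jog_arm, never from a script. Its argument "motion" is a list of rows, each a list of 7 numbers: the shift along the tool's x, y, z in m, then the turn, a rotation vector about the tool's x, y, z in rad, then the opening, from -1 (shut) to 1 (fully open). In form: [[tx, ty, tz, rx, ry, rz, gripper], ...]. A call has 1 to 5 rows; each row shifts and turns the commanded pose from where the row before left it, along the tool's axes as they then stand; what a row does not reach is not made up. A row lasts 1/10 s, in which the tool goes at most 50 mm and 8.59 degrees, less where a joint would pass 70% of its speed; a pose out of reach is approached as far as the arm can. A call is refused whole if a number of a shift passes 0.05 or a number of a turn 0.15, either way. A call with a gripper value outside its range is refused whole. The fingers move at their own pace and stop on an object; "squeeze" is the grip in N (left out, the last holds). Time passes only in rows, so rows that do not move let the fingers close. It gives the time, the measured TCP pose, the force, the opening and the grip force at its end, in the units of the state.
- ctrl.get_obs(): the state, without advancing time (a new reading comes with each control period).
- ctrl.camera(name): name is "scene" or "top" or "wrist"; returns the picture (400x640x3 uint8, red, green, blue); there is no depth.
- ctrl.camera_model(name): a dict with "intrinsics" (3x3 intrinsics, pixels), "rvec" (rotation vector, rad) and "tvec" (3), from world to camera coordinates, as OpenCV has them. Camera axes: x right, y down, z forward; pixel columns grow to the right and rows downward; lengths in m; the calibration is good to about 2 mm. A picture is of the moment at which its call begins: read the wrist's pose just before it. camera_model takes no time and is no camera call; for the wrist camera it gives the pose at the moment of the call.
- ctrl.hand_in(): hands the job in; it is judged then, once.
The state is a dict: "time_s": time; "qpos": joint angles; "joint_vel": joint speeds; "tau": joint torques, N m; "ee_pos": TCP position; "eef_rot": TCP orientation; "force": force on the tool from outside, world axes, zero at the start; "moment": the same for the moment, N m; "grip_width": finger opening in m; "grip_force": force on a finger pad.
Only numpy, scipy, OpenCV 4.12 (cv2) and the standard library are available. Lean on these libraries where they do the work, as an engineer would, in place of code of your own. Each camera call takes 0.05 s, during which the arm holds its last target. There are 200 camera calls.

## Working session

There is one attempt and no reset: what is moved stays moved. The work goes in short steps, Python scripts to look and compute and a tool call to move; the robot and the scene stay as the last step left them, time stands still between calls to the robot, and variables do not carry over. Pictures are saved under pics/ and viewed, at most 10 in all, crops included, and the job is handed in when it is done.

Besides the shell and the picture viewer there is one more tool, called after "Request:" as a command line: name --pt "numbers of a row" for each row, then --argument value for the rest. jog_arm: Moves the arm, as the interface text tells. Its arguments: {"type":"object","properties":{"motion":{"type":"array"},"squeeze":{"type":"number"}},"required":["motion"]}

```bash
mkdir -p pics; ls
python3 - <<'E'
from station import ctrl
import cv2,numpy as np
o=ctrl.get_obs(); print(o['ee_pos'],o['eef_rot'],o['time_s'],ctrl.pinch_z)
for n in('scene','top'):
    cv2.imwrite(f'pics/{n}0.png',ctrl.camera(n)[:,:,::-1])
    m=ctrl.camera_model(n);R=cv2.Rodrigues(np.array(m['rvec']))[0];print(n,np.round(-R.T@np.array(m['tvec']),3),np.round(m['intrinsics'],1).tolist(),R[2].round(2))
E
```

```text
pics
[0.18113001 0.51904037 0.20488991] [-3.14043499e+00 -1.10647411e-04  2.80580702e+00] 0.0 0.0188
scene [ 0.247 -0.562  0.745] [[366.7, 0.0, 318.5], [0.0, 366.7, 194.8], [0.0, 0.0, 1.0]] [ 0.33  0.72 -0.61]
top [0.458 0.074 1.274] [[432.3, 0.0, 318.8], [0.0, 432.3, 205.1], [0.0, 0.0, 1.0]] [ 0.1   0.03 -0.99]
```

View pics/scene0.png

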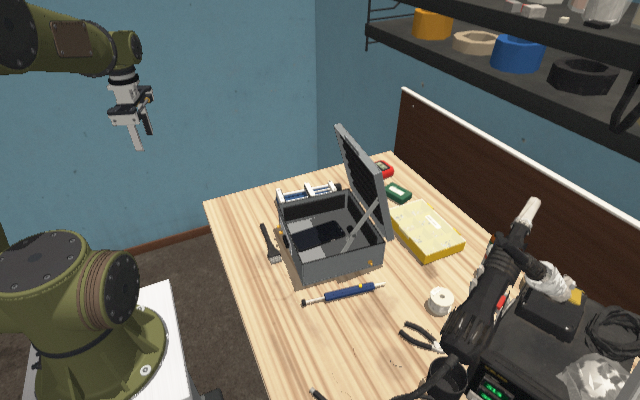

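View pics/top0.png

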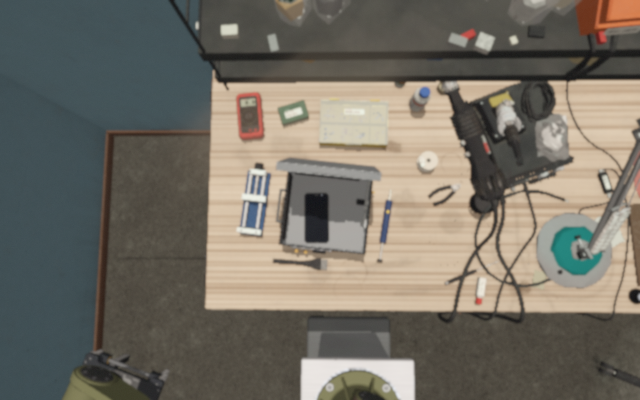

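The scene view shows the box around (335,235) with its lid leaning back. In the top view the box is around (327,212), with the hinge at the far side (row ~175) and the knee boss near (361,202). I'll enlarge both around the box for corner pixels.

Run:
```python
import cv2,numpy as np
t=cv2.imread('pics/top0.png')[150:275,260:400];s=cv2.imread('pics/scene0.png')[115:290,260:400]
a=cv2.resize(t,None,fx=4,fy=4,interpolation=cv2.INTER_CUBIC)
b=cv2.resize(s,None,fx=3.4,fy=3.4,interpolation=cv2.INTER_CUBIC)
cv2.imwrite('pics/t1.png',a);cv2.imwrite('pics/s1.png',b)
```

```text
(no output)
```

View pics/t1.png

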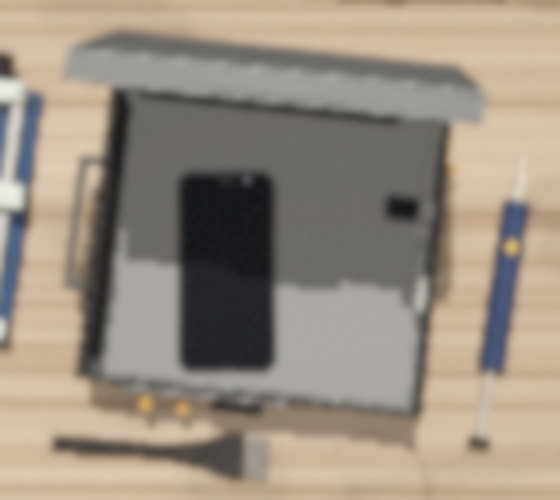

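View pics/s1.png

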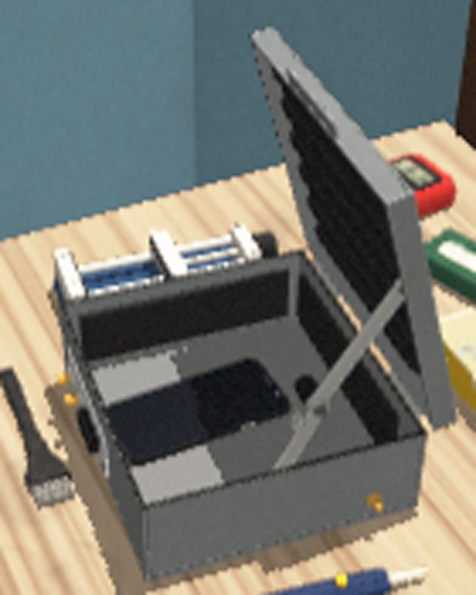

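The boss is at top-crop (402,207) and scene-crop (305,388). The front rim corners are at top-crop (82,376) left and (417,412) right, and at scene-crop (72,365) left and (145,503) right. The back right rim corner is at scene-crop (425,433).

```bash
cat > h.py <<'E'
import cv2,numpy as np
from station import ctrl
def ray(n,uv):
    m=ctrl.camera_model(n);R=cv2.Rodrigues(np.array(m['rvec'],float))[0];c=-R.T@np.array(m['tvec'],float).ravel()
    d=R.T@np.linalg.inv(np.array(m['intrinsics']))@[uv[0],uv[1],1];return c,d/np.linalg.norm(d)
def onz(n,uv,z):
    c,d=ray(n,uv);return c+d*(z-c[2])/d[2]
def tri(a,b):
    (c,d),(e,f)=a,b;s=np.linalg.lstsq(np.c_[d,-f],e-c,rcond=None)[0];p,q=c+d*s[0],e+f*s[1];return (p+q)/2,np.linalg.norm(p-q)
T=lambda x,y:(260+x/4-.4,150+y/4-.4)
S=lambda x,y:(260+x/3.4-.35,115+y/3.4-.35)
E
python3 - <<'E'
from h import *
k,e=tri(ray('top',T(402,207)),ray('scene',S(305,388)));print('knee',k.round(4),e)
r=np.array
tl,tr=onz('top',T(82,376),.085),onz('top',T(417,412),.085)
sl,sr,sb=[onz('scene',S(*p),.085) for p in((72,365),(145,503),(425,433))]
print(tl,tr,sl,sr,sb,np.linalg.norm(tl-tr),np.linalg.norm(sl-sr),np.linalg.norm(sb-sr))
P=r([(tl+sl)/2,(tr+sr)/2,sb])[:,:2];Q=r([[-.11,.12],[-.11,-.12],[.11,-.12]])
A=P-P.mean(0);B=Q-Q.mean(0);th=np.arctan2((B[:,0]*A[:,1]-B[:,1]*A[:,0]).sum(),(A*B).sum())
R=r([[np.cos(th),-np.sin(th)],[np.sin(th),np.cos(th)]]);o=P.mean(0)-R@Q.mean(0)
print('yaw',th,'org',o,'res',(P-Q@R.T-o).round(4).tolist())
print('knee in box',R.T@(k[:2]-o),k[2])
for n,p in(('hinge',(.113,0)),('knee',(.026,-.089))):print(n,o+R@r(p))
E
```

```text
knee [ 0.5862 -0.0025  0.1329] 0.00353883214859827
[0.47612613 0.21335006 0.085     ] [ 0.45270893 -0.01597049  0.085     ] [0.4587654  0.14501258 0.085     ] [ 0.45433013 -0.01161188  0.085     ] [ 0.66691337 -0.03898374  0.085     ] 0.230513080210911 0.15668724480804055 0.21433817927952922
yaw -0.04750314779814986 org [0.5678176  0.08034921] res [[0.0038, -0.0263], [0.0013, 0.0205], [-0.0051, 0.0058]]
knee in box [ 0.02231842 -0.08187989] 0.13287052378745245
hinge [0.68069013 0.07498338]
knee [ 0.58956208 -0.009785  ]
```

Run:
```python
from h import *
r=np.array
k,e=tri(ray('top',T(402,207)),ray('scene',S(305,388)))
tl,tr=onz('top',T(82,376),.085),onz('top',T(417,412),.085)
sl,sr,sb=[onz('scene',S(*p),.085) for p in((68,312),(145,503),(425,433))]
print(sl,np.linalg.norm(sl-sr))
P=r([tl,tr,sl,sr,sb])[:,:2];Q=r([[-.11,.12],[-.11,-.12],[-.11,.12],[-.11,-.12],[.11,-.12]])
A=P-P.mean(0);B=Q-Q.mean(0);th=np.arctan2((B[:,0]*A[:,1]-B[:,1]*A[:,0]).sum(),(A*B).sum())
R=r([[np.cos(th),-np.sin(th)],[np.sin(th),np.cos(th)]]);o=P.mean(0)-R@Q.mean(0)
print('yaw',th,'org',o,'res',(P-Q@R.T-o).round(4).tolist())
print('knee in box',R.T@(k[:2]-o),k[2])
for n,p in(('hinge',(.113,0)),('knee',(.026,-.089)),('lidfront',(.113-.226*np.cos(1.309),0))):print(n,o+R@r(p))
```

```text
[0.47875431 0.20789451 0.085     ] 0.22086104092896772
yaw -0.1029077040908729 org [0.57388284 0.0880288 ] res [[-0.0007, -0.0053], [0.0006, 0.0041], [0.002, -0.0108], [0.0022, 0.0084], [-0.0041, 0.0037]]
knee in box [ 0.02157411 -0.08878036] 0.13287052378745245
hinge [0.68628503 0.07642074]
knee [ 0.59060266 -0.00317124]
lidfront [0.62810204 0.08242945]
```

Request:
jog_arm --pt "-0.031 -0.025 -0.008 0 0 0 -1" --pt "-0.031 -0.025 -0.008 0 0 0 -1" --pt "-0.031 -0.025 -0.008 0 0 0 -1" --pt "-0.031 -0.025 -0.008 0 0 0 -1" --pt "-0.031 -0.025 -0.008 0 0 0 -1" --squeeze 20

```text
time_s: 0.6
ee_pos: [0.2868, 0.3487, 0.2456]
eef_rot: [-3.141, -0.0, 2.806]
force: [0.4, 0.4, -0.0]
grip_width: 0.0573
grip_force: 0.0
```

Request:
jog_arm --pt "-0.031 -0.025 -0.008 0 0 0 -1" --pt "-0.031 -0.025 -0.008 0 0 0 -1" --pt "-0.031 -0.025 -0.008 0 0 0 -1" --pt "-0.031 -0.025 -0.008 0 0 0 -1" --pt "-0.031 -0.025 -0.008 0 0 0 -1"

```text
time_s: 1.1
ee_pos: [0.392, 0.1795, 0.2857]
eef_rot: [-3.142, -0.0, 2.806]
force: [1.1, 0.9, 0.4]
grip_width: 0.0173
grip_force: 0.0
```

Request:
jog_arm --pt "-0.031 -0.025 -0.008 0 0 0 -1" --pt "-0.031 -0.025 -0.008 0 0 0 -1" --pt "-0.031 -0.025 -0.008 0 0 0 -1" --pt "-0.031 -0.025 -0.008 0 0 0 -1" --pt "-0.031 -0.025 -0.008 0 0 0 -1"

```text
time_s: 1.6
ee_pos: [0.4972, 0.0104, 0.3256]
eef_rot: [-3.142, -0.0, 2.806]
force: [-0.3, 1.0, 0.9]
grip_width: 0.0005
grip_force: 0.0
```

Request:
jog_arm --pt "0 0 0 0 0 -0.115 -1" --pt "0 0 0 0 0 -0.115 -1" --pt "0 0 0 0 -0.14 0 -1" --pt "0 0 0 0 -0.14 0 -1" --pt "0 0 0 0 -0.14 0 -1"

```text
time_s: 2.1
ee_pos: [0.4968, 0.012, 0.3256]
eef_rot: [3.141, 0.426, 3.036]
force: [1.1, 0.6, 0.7]
grip_width: 0.0004
grip_force: 0.0
```

Request:
jog_arm --pt "0 0 0 0 -0.14 0 -1" --pt "0 0 0 0 -0.14 0 -1" --pt "0 0 0 0 -0.14 0 -1" --pt "0 0 0 0 0 0 -1"

```text
time_s: 2.5
ee_pos: [0.4949, 0.0123, 0.3233]
eef_rot: [-3.141, 0.84, 3.037]
force: [-0.3, 0.7, 0.1]
grip_width: 0.0007
grip_force: 0.0
```

```bash
cat >> h.py <<'E'
from scipy.spatial.transform import Rotation as Ro
O=np.array([.574,.088,0]);RB=Ro.from_euler('z',-.103).as_matrix()
def go(b):
    s=ctrl.get_obs();p=np.array(s['ee_pos']);R=Ro.from_euler('xyz',s['eef_rot']).as_matrix()
    print('tcp box mm',(1e3*RB.T@(p-O)).round(1),'force box',(RB.T@np.array(s['force'])).round(1),'shift tool',(R.T@(O+RB@np.array(b)/1.-p)).round(4),'q',np.round(s['qpos'],2),s['time_s'])
E
python3 - <<'E'
from h import *
go(np.array([-9,-88,147])/1e3)
print('shelf',tri(ray('scene',(367,47)),ray('top',(222,80))),onz('top',(222,80),.5))
w=ctrl.camera('wrist');m=ctrl.camera_model('wrist')
cv2.imwrite('pics/w0.png',w[:,:,::-1])
R=cv2.Rodrigues(np.array(m['rvec'],float))[0];K=np.array(m['intrinsics'])
c=K@(R@(O+RB@np.array([.026,-.089,.127]))+np.array(m['tvec']).ravel());print('boss expected',c[:2]/c[2])
E
```

```text
tcp box mm [-70.9 -83.4 323.3] force box [-0.4  0.7  0.1] shift tool [ 0.0899 -0.0044  0.1638] q [-0.01 -0.34  2.08 -0.13  0.56 -1.4 ] 2.5
shelf (array([0.78827168, 0.29058772, 0.45716661]), np.float64(0.006179199242289382)) [0.77370755 0.27806728 0.5       ]
boss expected [312.36993328 109.57421422]
```

View pics/w0.png

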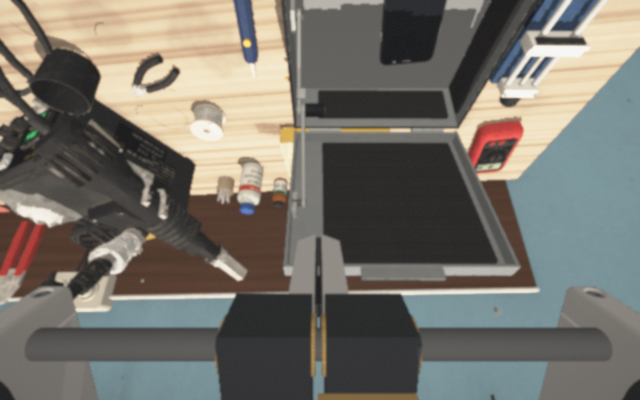

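The wrist view shows the boss at (315,110), against (312,110) predicted from my box pose, so the pose is good to a few mm. The shut fingers point at the lid; the lid is clear of the arm.

Request:
jog_arm --pt "0.018 -0.001 0.033 0 0 0 -1" --pt "0.018 -0.001 0.033 0 0 0 -1" --pt "0.018 -0.001 0.033 0 0 0 -1" --pt "0.018 -0.001 0.033 0 0 0 -1" --pt "0.018 -0.001 0.032 0 0 0 -1"

```text
time_s: 3.05
ee_pos: [0.5536, -0.0019, 0.1642]
eef_rot: [-3.131, 0.837, 3.034]
force: [0.3, -0.0, 0.7]
grip_width: 0.0006
grip_force: 0.0
```

Run:
```python
from h import *
b=np.array([26,-89,127.])
u=np.array([.87,0,-.49])
go((b+u*32)/1e3)
s=cv2.resize(ctrl.camera('scene')[140:290,260:420,::-1],None,fx=4,fy=4,interpolation=cv2.INTER_CUBIC)
w=cv2.resize(ctrl.camera('wrist')[50:350,170:470,::-1],None,fx=2,fy=2)
cv2.imwrite('pics/s2.png',s)
```

```text
tcp box mm [-11.  -91.6 164.2] force box [0.3 0.  0.7] shift tool [-0.0042  0.0038  0.0835] q [-0.04  0.04  2.17 -0.56  0.11 -0.97] 3.05
```

View pics/s2.png

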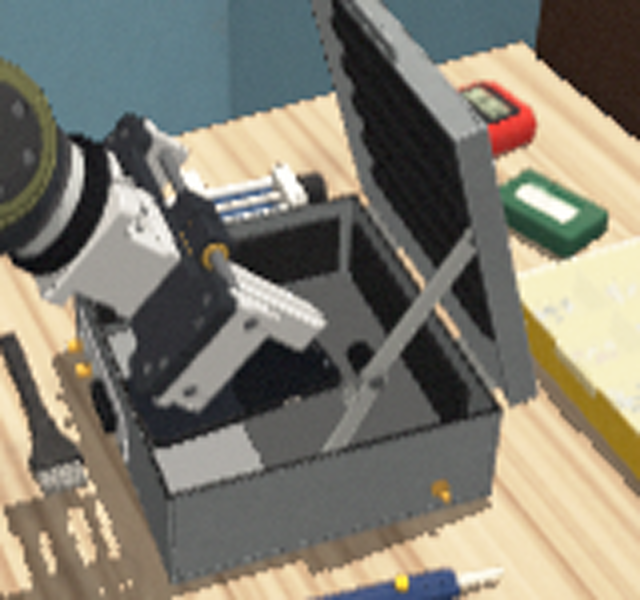

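The scene view shows the fingers above the phone, short of and in front of the boss at (360,355), with stay still locked. Joint 5 is near its limit, so I'll make the tool steeper before pushing.

Request:
jog_arm --pt "0 0 0 0 0.09 0 -1" --pt "0 0 0 0 0.09 0 -1" --pt "0 0 0 0 0.09 0 -1" --pt "0 0 0 0 0 0 -1"

```text
time_s: 3.55
ee_pos: [0.5551, -0.0031, 0.1705]
eef_rot: [-3.13, 0.607, 3.029]
force: [0.4, 0.4, -0.2]
grip_width: 0.0007
grip_force: 0.0
```

Run:
```python
from h import *
go(np.array([-4,-86,149])/1e3);print(ctrl.get_obs()['eef_rot'])
```

```text
tcp box mm [ -9.4 -92.5 170.5] force box [ 0.3  0.5 -0.2] shift tool [0.0078 0.0068 0.0206] q [-0.05  0.07  2.01 -0.11  0.46 -1.42] 3.55
[-3.12982059  0.60698496  3.02939533]
```

Request:
jog_arm --pt "0.008 0.007 0.02 0 0 0 -1" --pt "-0.004 0 0.008 0 0 0 -1" --pt "-0.004 0 0.008 0 0 0 -1" --pt "-0.004 0 0.008 0 0 0 -1" --pt "0 0 0 0 0 0 -1"

```text
time_s: 4.05
ee_pos: [0.5827, -0.0009, 0.1333]
eef_rot: [-3.127, 0.606, 3.029]
force: [-0.1, 0.4, -0.8]
grip_width: 0.0003
grip_force: 0.0
```

Run:
```python
from h import *
go(np.array([22,-86,134])/1e3)
```

```text
tcp box mm [ 17.8 -87.5 133.3] force box [-0.1  0.3 -0.8] shift tool [-0.0038  0.0016  0.0018] q [-0.04  0.19  1.97 -0.15  0.38 -1.37] 4.05
```

Request:
jog_arm --pt "-0.004 0.001 0.004 0 0 0 -1" --pt "-0.003 0 0.005 0 0 0 -1" --pt "-0.003 0 0.005 0 0 0 -1" --pt "-0.002 0 0.005 0 0 0 -1" --pt "0 0 0 0 0 0 -1"

```text
time_s: 4.55
ee_pos: [0.6029, -0.0022, 0.1241]
eef_rot: [-3.127, 0.606, 3.029]
force: [-0.5, 0.8, -0.1]
grip_width: 0.0005
grip_force: 0.0
```

Request:
jog_arm --pt "-0.002 0 0.006 0 0 0 -1" --pt "-0.002 0 0.006 0 0 0 -1" --pt "-0.001 0 0.006 0 0 0 -1" --pt "-0.001 0 0.006 0 0 0 -1" --pt "0 0 0 0 0 0 -1"

```text
time_s: 5.05
ee_pos: [0.6206, -0.0046, 0.107]
eef_rot: [-3.126, 0.604, 3.029]
force: [-0.3, 1.1, 0.2]
grip_width: 0.0003
grip_force: 0.4
```

Run:
```python
from h import *
go(np.array([22,-86,134])/1e3)
s=cv2.resize(ctrl.camera('scene')[140:290,260:420,::-1],None,fx=4,fy=4,interpolation=cv2.INTER_CUBIC)
cv2.imwrite('pics/s3.png',s)
```

```text
tcp box mm [ 55.8 -87.3 107. ] force box [-0.4  1.   0.2] shift tool [ 0.0125  0.0004 -0.0415] q [-0.04  0.31  1.89 -0.16  0.35 -1.36] 5.05
```

View pics/s3.png

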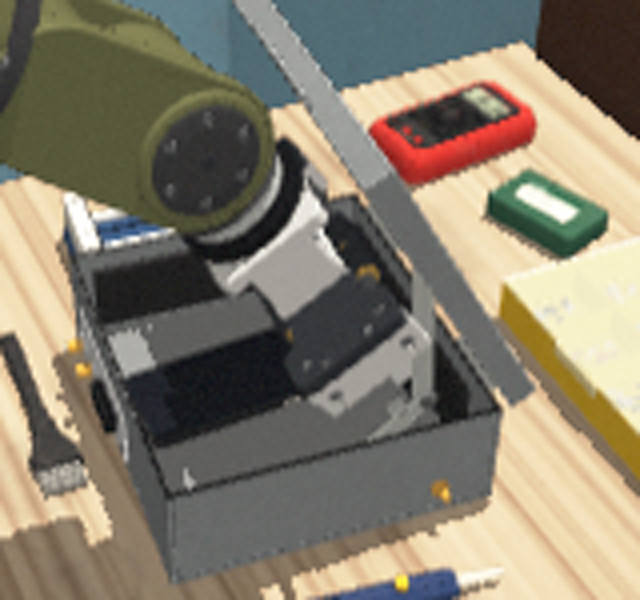

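The scene view shows the knee pushed through to the back, at about (415,400), and the lid sagged to about 60°. The phone is undisturbed. Next I back out towards the front and set the tool vertical.

Request:
jog_arm --pt "0.008 0 -0.024 0 0 0 -1" --pt "0.011 0 -0.033 0 0 0 -1" --pt "0.012 0 -0.036 0 0 0 -1" --pt "0.012 0 -0.036 0 0 0 -1" --pt "0.008 0 -0.024 0 0 0 -1"

```text
time_s: 5.6
ee_pos: [0.4921, 0.0122, 0.2067]
eef_rot: [-3.127, 0.608, 3.029]
force: [-0.5, -0.5, -0.1]
grip_width: 0.0004
grip_force: 0.0
```

Request:
jog_arm --pt "0 0 0 0 0.12 0 -1" --pt "0 0 0 0 0.12 0 -1" --pt "0 0 0 0 0.12 0 -1" --pt "0 0 0 0 0.12 0 -1" --pt "0 0 0 0 0.12 0 -1"

```text
time_s: 6.1
ee_pos: [0.4936, 0.012, 0.2058]
eef_rot: [-3.13, 0.003, 3.021]
force: [-0.5, -0.5, -0.9]
grip_width: 0.0008
grip_force: 0.0
```

Request:
jog_arm --pt "0 0 -0.035 0 0 0 -1" --pt "0 0 -0.035 0 0 0 -1" --pt "0 0 -0.035 0 0 0 -1" --pt "0 0 -0.035 0 0 0 -1" --pt "0 0 0 0 0 0 -1"

```text
time_s: 6.6
ee_pos: [0.4936, 0.0138, 0.3496]
eef_rot: [-3.13, 0.014, 3.021]
force: [-0.0, 0.7, -1.0]
grip_width: 0.0005
grip_force: 0.0
```

Run:
```python
from h import *
go(np.array([85,0,345])/1e3);print(ctrl.get_obs()['eef_rot'])
s=cv2.resize(ctrl.camera('scene')[80:290,240:440,::-1],None,fx=2.8,fy=2.8,interpolation=cv2.INTER_CUBIC)
cv2.imwrite('pics/s4.png',s)
```

```text
tcp box mm [-72.3 -82.1 349.6] force box [-0.1  0.7 -1. ] shift tool [-0.1558  0.085   0.0058] q [-0.04  0.1   1.44 -0.01  1.6  -1.49] 6.6
[-3.12989944  0.01403386  3.02067404]
```

View pics/s4.png

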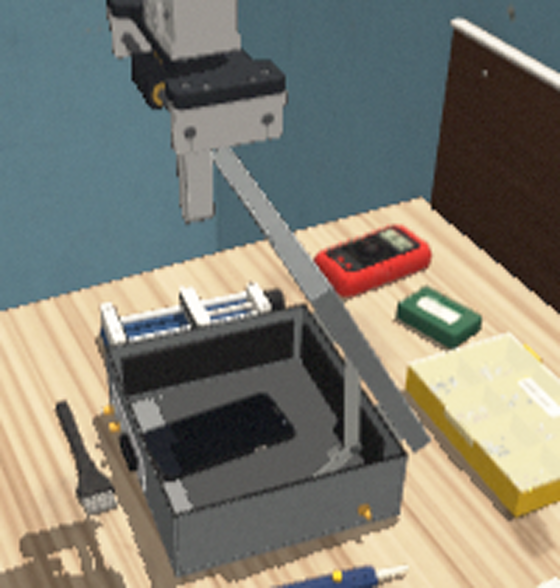

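The scene view shows the lid at roughly 60°, edge-on, with its near front corner around (320,298) in the crop. The knee is folded back at (345,455), and the phone is in place. I'm moving over the lid to behind it.

Request:
jog_arm --pt "-0.031 0.017 0 0 0 0 -1" --pt "-0.031 0.017 0 0 0 0 -1" --pt "-0.031 0.017 0 0 0 0 -1" --pt "-0.031 0.017 0 0 0 0 -1" --pt "-0.031 0.017 0 0 0 0 -1"

```text
time_s: 7.15
ee_pos: [0.6578, 0.0801, 0.3433]
eef_rot: [-3.129, 0.005, 3.021]
force: [0.4, -0.4, 0.8]
grip_width: 0.0007
grip_force: 0.0
```

Run:
```python
from h import *
c,d=ray('scene',(240+320/2.8-.3,80+298/2.8-.3))
c=RB.T@(c-O);d=RB.T@d;p=c+d*(-.12-c[1])/d[1];print('lid corner box',p*1e3)
v=np.array([.113-p[0],p[2]-.085]);print('r',np.hypot(*v),'deg',np.degrees(np.arctan2(v[1],v[0])))
for f in (62,58,50,40,30,20,10,5,0):
    a=np.radians(f);print(f,(113-190*np.cos(a)+22*np.sin(a)).round(),(85+190*np.sin(a)+22*np.cos(a)).round())
go(np.array([70,0,270])/1e3)
```

```text
lid corner box [  10.28449704 -120.          285.85139204]
r 0.2255920127828047 deg 62.91477470396041
62 43.0 263.0
58 31.0 258.0
50 8.0 245.0
40 -18.0 224.0
30 -41.0 199.0
20 -58.0 171.0
10 -70.0 140.0
5 -74.0 123.0
0 -77.0 107.0
tcp box mm [ 84.1   0.8 343.3] force box [ 0.4 -0.4  0.8] shift tool [ 0.0145 -0.0001  0.0732] q [ 0.07  0.52  0.9  -0.01  1.72 -1.38] 7.15
```

Request:
jog_arm --pt "0 0 0.04 0 0 0 -1" --pt "0 0 0.038 0 0 0 -1" --pt "0.012 0 0 0 0 0 -1" --pt "0.012 0 0 0 0 0 -1" --pt "0.008 0 0 0 0 0 -1"

```text
time_s: 7.65
ee_pos: [0.6244, 0.0824, 0.2653]
eef_rot: [-3.129, 0.005, 3.021]
force: [0.1, -0.5, 0.7]
grip_width: 0.0003
grip_force: 0.0
```

Request:
jog_arm --pt "0.007 0 0.004 0 0 0 -1" --pt "0.007 0 0.004 0 0 0 -1" --pt "0.007 0 0.004 0 0 0 -1" --pt "0.007 0 0.004 0 0 0 -1" --pt "0.007 0 0.004 0 0 0 -1"

```text
time_s: 8.15
ee_pos: [0.5904, 0.0863, 0.2466]
eef_rot: [-3.129, 0.007, 3.021]
force: [1.7, -1.5, 4.0]
grip_width: 0.0008
grip_force: 1.9
```

Run:
```python
from h import *
go(np.array([-10,0,224])/1e3);print(ctrl.get_obs()['force'])
```

```text
tcp box mm [ 16.5  -0.  246.6] force box [ 1.9 -1.3  4. ] shift tool [ 0.0266 -0.0002  0.0224] q [ 0.09  0.38  1.32 -0.01  1.44 -1.36] 8.15
[ 1.74069541 -1.51654636  4.01289125]
```

Request:
jog_arm --pt "0.006 0 0.005 0 0 0 -1" --pt "0.005 0 0.005 0 0 0 -1" --pt "0.005 0 0.004 0 0 0 -1" --pt "0.005 0 0.004 0 0 0 -1" --pt "0.005 0 0.004 0 0 0 -1"

```text
time_s: 8.65
ee_pos: [0.5644, 0.0893, 0.2238]
eef_rot: [-3.129, 0.006, 3.021]
force: [2.6, -0.7, 1.9]
grip_width: 0.0007
grip_force: 1.4
```

Request:
jog_arm --pt "0.005 0 0.005 0 0 0 -1" --pt "0.005 0 0.005 0 0 0 -1" --pt "0.005 0 0.005 0 0 0 -1" --pt "0.004 0 0.005 0 0 0 -1" --pt "0.004 0 0.005 0 0 0 -1"

```text
time_s: 9.15
ee_pos: [0.5417, 0.0917, 0.1987]
eef_rot: [-3.129, 0.006, 3.021]
force: [2.4, -0.8, 1.0]
grip_width: 0.0005
grip_force: 1.2
```

Request:
jog_arm --pt "0.004 0 0.006 0 0 0 -1" --pt "0.004 0 0.006 0 0 0 -1" --pt "0.003 0 0.006 0 0 0 -1" --pt "0.003 0 0.005 0 0 0 -1" --pt "0.003 0 0.005 0 0 0 -1"

```text
time_s: 9.65
ee_pos: [0.525, 0.0934, 0.1706]
eef_rot: [-3.129, 0.006, 3.021]
force: [0.4, 0.7, 3.0]
grip_width: 0.0002
grip_force: 1.1
```

Run:
```python
from h import *
go(np.array([-62,0,140])/1e3)
s=cv2.resize(ctrl.camera('scene')[100:290,240:440,::-1],None,fx=3,fy=3,interpolation=cv2.INTER_CUBIC)
cv2.imwrite('pics/s5.png',s)
```

```text
tcp box mm [-49.3   0.4 170.6] force box [0.3 0.8 3. ] shift tool [ 0.0129 -0.0002  0.0306] q [ 0.11  0.29  1.61 -0.01  1.23 -1.33] 9.65
```

View pics/s5.png

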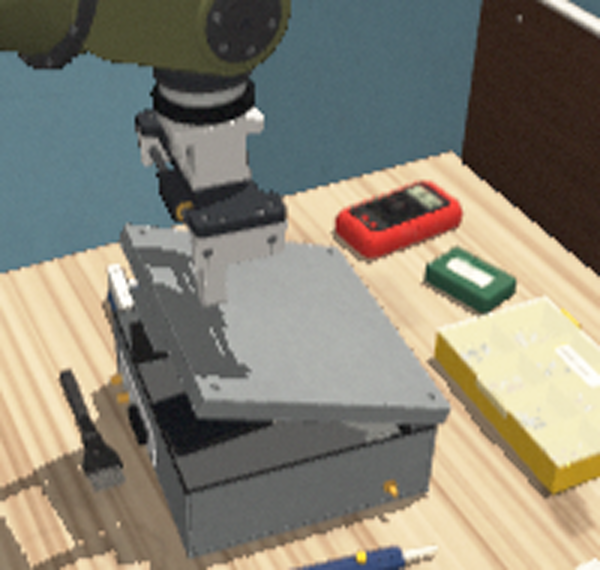

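The scene view shows the lid at about 20°, with the fingertips on its top face at about (210,295). It is following smoothly, so I'll go slower for the last part.

Request:
jog_arm --pt "0.003 0 0.006 0 0 0 -1" --pt "0.003 0 0.006 0 0 0 -1" --pt "0.003 0 0.006 0 0 0 -1" --pt "0.002 0 0.006 0 0 0 -1" --pt "0.002 0 0.006 0 0 0 -1"

```text
time_s: 10.2
ee_pos: [0.5123, 0.0946, 0.1405]
eef_rot: [-3.129, 0.006, 3.021]
force: [1.4, 1.2, 1.5]
grip_width: -0.0
grip_force: 0.9
```

Request:
jog_arm --pt "0.002 0 0.004 0 0 0 -1" --pt "0.001 0 0.004 0 0 0 -1" --pt "0.001 0 0.004 0 0 0 -1" --pt "0.001 0 0.004 0 0 0 -1" --pt "0.001 0 0.003 0 0 0 -1"

```text
time_s: 10.7
ee_pos: [0.5067, 0.095, 0.1217]
eef_rot: [-3.129, 0.006, 3.021]
force: [2.2, 0.0, 1.7]
grip_width: 0.0007
grip_force: 0.7
```

Request:
jog_arm --pt "0 0 0.003 0 0 0 -1" --pt "0 0 0.002 0 0 0 -1" --pt "0 0 0.002 0 0 0 -1" --pt "0 0 0.002 0 0 0 -1" --pt "0 0 0.001 0 0 0 -1"

```text
time_s: 11.2
ee_pos: [0.5066, 0.0949, 0.1118]
eef_rot: [-3.129, 0.006, 3.021]
force: [-1.5, 0.2, 1.3]
grip_width: 0.0004
grip_force: 0.8
```

Request:
jog_arm --pt "0 0 0.002 0 0 0 -1" --pt "0 0 0.001 0 0 0 -1" --pt "0 0 0.001 0 0 0 -1" --pt "0 0 0.001 0 0 0 -1" --pt "0 0 0 0 0 0 -1"

```text
time_s: 11.7
ee_pos: [0.5068, 0.0948, 0.1072]
eef_rot: [-3.129, 0.006, 3.021]
force: [-3.5, 0.0, 5.1]
grip_width: 0.0005
grip_force: 2.4
```

Request:
jog_arm --pt "0 0 0.001 0 0 0 -1" --pt "0 0 0 0 0 0 -1"

```text
time_s: 11.9
ee_pos: [0.5068, 0.0948, 0.1071]
eef_rot: [-3.129, 0.007, 3.021]
force: [-8.0, 0.1, 14.9]
grip_width: 0.0002
grip_force: 7.8
```

Request:
jog_arm --pt "0 0 -0.003 0 0 0 -1" --pt "0 0 -0.02 0 0 0 -1" --pt "0 0 -0.04 0 0 0 -1" --pt "0 0 -0.04 0 0 0 -1" --pt "0 0 -0.03 0 0 0 -1"

```text
time_s: 12.4
ee_pos: [0.5064, 0.0965, 0.2414]
eef_rot: [-3.13, 0.008, 3.021]
force: [-0.1, 0.5, 0.5]
grip_width: 0.0005
grip_force: 0.0
```

Request:
jog_arm --pt "0.03 0 0 0 0 0 -1" --pt "0.03 0 0 0 0 0 -1" --pt "0.03 0 0 0 0 0 -1" --pt "0.02 0 0 0 0 0 -1" --pt "0 0 0 0 0 0 -1"

```text
time_s: 12.9
ee_pos: [0.3958, 0.11, 0.2387]
eef_rot: [-3.13, 0.007, 3.022]
force: [-0.0, -0.6, 0.5]
grip_width: 0.0006
grip_force: 0.0
```

Run:
```python
from h import *
s=cv2.resize(ctrl.camera('scene')[140:310,240:420,::-1],None,fx=3.4,fy=3.4,interpolation=cv2.INTER_CUBIC)
cv2.imwrite('pics/s6.png',s);print(ctrl.get_obs()['force'])
```

```text
[-0.65947558  0.41412977  0.35954633]
```

View pics/s6.png

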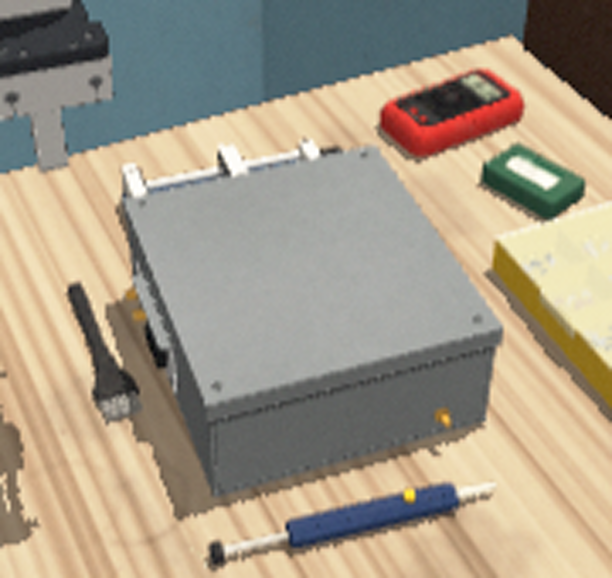

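The scene view shows the lid flush on the rim, with its edge running from (210,405) to (500,335). The tools are where they were and the gripper is clear at the upper left.

```bash
python3 -c "
from station import ctrl
print(ctrl.hand_in())"
```

```text
the job is handed in; nothing more can be done
None
```

I broke the stay with its knee pushed to the back, then lowered the lid gently until it sat fully shut on the rim. In the last picture the tools had not moved, and the phone was in place when last seen before the lid closed; I handed the job in at about 13 s.

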